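# Start the ink grinder: swing its arm over the inkstone and set the timer

### The arm

A 7-joint arm with a two-finger parallel gripper is mounted at the origin on the work surface. World frame = base frame: x ahead of the robot, y to its left, z up, the work surface at z = 0. Lengths are in m, angles in rad, forces in N, time in s.
With the tool pointing down it reaches from about 0.4 to 0.85 m from the base axis. Payload 4.5 kg.
Tool frame: the origin (TCP) lies midway between the tips of the shut fingers; the grasp point (between the pads) lies 19 mm behind it; x points along the fingers, y is the direction in which the jaws open and shut, and the axes are right-handed (so a half turn about x gives the same grasp; the last joint's range is limited). The gripper opens to 88 mm and grips with 3 to 60 N. Pads are 18 mm wide; open, the fingers measure 123 mm over their backs; the gripper's body (75 mm by 187 mm) begins 45 mm behind the grasp point.
Start: joints at [1.188, 0.689, -0.195, 1.565, 0.157, 0.902, -0.215], TCP at [0.253, -0.572, 0.239] pointing down, gripper open.
Joint ranges: [-3.01, 3.01], [-0.46, 2.08], [-1.47, 1.51], [0.13, 2.56], [-1, 4.14], [0.04, 2.09], [-2.66, 2.66]. Speed limits (rad/s): [2.57, 2.57, 3.14, 3.14, 3.14, 3.14, 3.14].

### API

Orientations are given as a unit quaternion [x, y, z, w].
In Python, from plant import r gives the robot as it stands.
- The arm moves only by the tool arm_command, never from a script. Its argument "plan" is a list of rows, each a list of 5 numbers: the finger opening in m, from 0 to 0.0881, then the shift along the tool's x, y, z in m, then the turn about the tool's x in rad. In form: [[grip, dx, dy, dz, roll], ...]. A call has 1 to 12 rows; each row shifts and turns the commanded pose from where the row before left it, along the tool's axes as they then stand; what a row does not reach is not made up. A row lasts 1/8 s, in which the tool goes at most 62.5 mm and 10.7 degrees, less where a joint would pass 70% of its speed; a pose out of reach is approached as far as the arm can. A call is refused whole if a number of a shift passes 0.0625 or a number of a turn 0.188, either way. A call with a gripper value outside its range is refused whole. The fingers move at their own pace and stop on an object; "force" is the grip in N (left out, the last holds). Time passes only in rows, so rows that do not move let the fingers close. It gives the time, the measured TCP pose, the force and the opening at its end, in the units of the state.
- r.get_state(): the state, without advancing time (a new reading comes with each control period).
- r.snapshot(name): name is "scene" or "top" or "wrist"; returns (picture, depth): 480x640x3 uint8, red, green, blue; 480x640 float32, m along the optical axis (not along the pixel's ray), 0 where there is no reading.
- r.calibration(name): a dict with "fx", "fy", "cx", "cy" (pixels), "eye" and "orientation" of the camera in the world; the wrist camera has in their place "mount" (4x4, takes a point from camera to tool coordinates, whose origin is the TCP and whose axes are the tool frame's). Camera axes: x right, y down, z forward; pixel columns grow to the right and rows downward; lengths in m; the calibration is good to about 2 mm. A picture is of the moment at which its call begins: read the wrist's pose just before it. calibration takes no time and is no camera call.
- r.finish_job(): hands the job in, once; it reports no verdict.
The state is a dict: "clock": time; "q": joint angles; "qd": joint speeds; "joint_torque": joint torques, N m; "tool_pos": TCP position; "eef_rot": TCP orientation; "contact_force": force on the tool from outside, world axes, zero at the start; "moment": the same for the moment, N m; "opening": opening from 0.0 (shut) to 1.0 (fully open).
Only numpy, scipy, OpenCV 4.12 (cv2) and the standard library are available. Lean on these libraries where they do the work, as an engineer would, in place of code of your own. Each camera call takes 0.05 s, during which the arm holds its last target.

### The job

Get the ink grinder on the calligraphy table ready to grind: with a finger, gently push its swing arm round until the ink stick hangs over the middle of the round inkstone (not the square water dish). Then push the timer's pointer round with a finger until it points at the one bold raised mark on the ring around the dial. Only push: do not grip or lift the arm or the pointer, and leave the inkstone, dish, seal, paperweight and bottle where they are.

Things in the scene. Friction and masses are not known exactly. Their poses are not given: they have to be found in the camera images.
- ink_grinder: The grey motor ink grinder, fixed to the table: a flat housing 140 x 345 mm, 70 mm high, carrying a swing arm on a short post and, at its left end seen from the robot, a timer dial. Origin on the table under the arm's pivot; its x points away from the robot at yaw 0, y to the left, z up. The housing spans x -35 to 105 mm and y -85 to 260 mm. Stands at varying places and yaw.
- swing_pivot (a point): The vertical axis on which the arm swings, 107 mm above the table, at bar mid-height. The arm's round hub there is 36 mm in diameter, its top 122 mm above the table.
- swing_arm (a joint): Swing of the arm (rad). At 0 the arm points along the grinder's -x (towards the robot); positive is anticlockwise from above, towards the grinder's -y. It swings freely from stop to stop, -1.25 to 1.25, stays where it is left, and turns against steady friction of about 0.15 N m (1.5 N at swing_push) with light damping; it may be pushed either way.
- swing_lift (a joint): Height of the arm on its post (m): 0 seated; the arm (about 0.45 kg) can be lifted 30 mm but must stay down.
- swing_push (a point): A point on the arm's aluminium bar 100 mm from the pivot, in the middle of the bar. The bar is 14 mm wide, 18 mm high (98 to 116 mm above the table), and runs from the hub to the ink stick's clamp; below it is open space down to the table, inkstone or dish.
- swing_tip (a point): Centre of the lower end of the black ink stick (14 x 22 mm, 88 mm long, upright) in a 30 x 36 mm clamp at the end of the arm, 150 mm from the pivot. The lower end is 36 mm above the table and passes 8 mm over the inkstone's rim; the stick's top is 124 mm above the table.
- stone_center (a point): Centre of the inkstone's well floor, 20 mm above the table. The inkstone is a loose round dark stone disc, 110 mm in diameter, 28 mm high with a 7 mm rim; it stands in front of the grinder on one side of the arm or the other, about 150 mm from the pivot (within 10 mm).
- inkstone: The round inkstone (0.9 kg, loose), origin at the centre of its underside.
- water_dish: Square white porcelain dish, 90 x 90 x 26 mm, loose; stands on the other side of the arm from the inkstone. Origin at the centre of its underside. Leave it alone.
- timer_axis (a point): The vertical axis of the timer pointer, 85 mm above the table (mid-height of the pointer). The dial face is 72 mm above the table.
- timer (a joint): Angle of the timer pointer (rad). At 0 it points along the grinder's -x; positive is clockwise from above, towards the grinder's +y. Turns from -1.8 to 1.8, stays where it is left, with friction of about 0.05 N m (1.4 N at 36 mm out); it may be pushed either way.
- timer_tip (a point): The outer end of the pointer, 50 mm from timer_axis. The pointer is a black upright fin 8 mm wide (5 mm at its outermost few mm), from 76 to 98 mm above the table, on a round hub 32 mm in diameter and as high as the fin.
- dial_mark (a point): The spot 50 mm from timer_axis where the pointer's end must come: just inside the bold raised black mark (6 mm wide, 14 mm long radially, 5 mm high) on the aluminium ring round the dial. The ring is 57 to 67 mm from the axis, its top 73 mm above the table; its other ticks are thin and flat. The ring is fixed but set at a different angle each time. The mark always lies clockwise (seen from above) of the pointer's starting place.
- seal: Upright stone seal block, 28 x 28 x 55 mm, standing loose in front of the timer end of the grinder; origin at the centre of its underside. Leave it standing.
- paperweight: Brass bar paperweight, 20 x 180 x 14 mm, lying loose on the table nearer to the robot; origin at the centre of its underside, long side along its y. Leave it alone.
- bottle: Upright capped bottle, 62 mm in diameter, 190 mm high, loose, to the right of the grinder; origin at the centre of its underside. Leave it standing.
There are look-alikes about, which are no part of the job. Leave any green or orange look-alike of the inkstone alone.

How it is judged:
On the way, in this order (a step that is already met when the one before it is completed fails the run):
1. the ink stick hangs at rest over the middle of the inkstone (within 20 mm) (horizontal distance between swing_tip and stone_center below 0.02 m and velocity of joint swing_arm between -0.1 and 0.1 rad/s), for 0.2 s.
2. the timer pointer is at rest at the bold mark (within 8 mm), the ink stick still over the inkstone (horizontal distance between swing_tip and stone_center below 0.02 m and horizontal distance between timer_tip and dial_mark below 0.008 m and velocity of joint timer between -0.1 and 0.1 rad/s), for 0.2 s.
At the end, for the whole second after the job is handed in: The ink stick's lower end is within 20 mm horizontally of the inkstone's centre and the pointer's end within 8 mm of dial_mark, both at rest, the arm seated on its post (within 3 mm), and the inkstone, dish, seal, paperweight and bottle within 15 mm of where they began (all of step 2 and velocity of joint swing_arm between -0.1 and 0.1 rad/s and value of joint swing_lift below 0.003 m and distance of each of water_dish, seal, paperweight, bottle, inkstone from where it was at the start of the episode below 0.015 m); the robot touches nothing.
It fails at once if the inkstone, dish, seal, paperweight or bottle is shoved, lifted or carried (more than 15 mm) (distance of any of water_dish, seal, paperweight, bottle, inkstone from where it was at the start of the episode above 0.015 m).
It fails at once if the bottle or the seal is tipped over (angle between any of bottle, seal's own z axis and vertical above 0.4 rad).
It fails at once if the swing arm is lifted on its post (more than 8 mm) (value of joint swing_lift above 0.008 m).
It fails at once if the fingers squeeze or shove the ink grinder hard (more than 20 N) (contact force between the fingers and ink_grinder above 20 N).
It also fails if it takes over 54 s, if anything falls off the work surface, if the arm or the gripper's body presses on something with over 40 N, if the wrist force passes 120 N, or if a joint passes its speed limit or range.

## Working session

There is one attempt and no reset: what is moved stays moved. The work goes in short steps, Python scripts to look and compute and a tool call to move; the robot and the scene stay as the last step left them, time stands still between calls to the robot, and variables do not carry over. Pictures are saved under pics/ and viewed, and the job is handed in when it is done.

Besides the shell and the picture viewer there is one more tool, called after "Request:" in YAML: its name, and indented under it one key for each argument. arm_command: Moves the arm, as the interface text tells. Its arguments: {"type":"object","properties":{"plan":{"type":"array","items":{"type":"array","items":{"type":"number"}}},"force":{"type":"number"}},"required":["plan"]}

```bash
mkdir -p pics; ls
cat > h.py <<'E'
import numpy as np, cv2
from plant import r
from scipy.spatial.transform import Rotation as R
def snap(n,f):
    st=r.get_state(); p,d=r.snapshot(n); cv2.imwrite('pics/%s.png'%f,p[:,:,::-1]); np.savez('pics/%s.npz'%f,p=p,d=d,tp=st['tool_pos'],tr=st['eef_rot']); return p,d,st
def cam(n,tp=None,tr=None):
    c=r.calibration(n); K=(c['fx'],c['fy'],c['cx'],c['cy'])
    if 'mount' in c:
        T=np.eye(4);T[:3,:3]=R.from_quat(tr).as_matrix();T[:3,3]=tp; T=T@np.array(c['mount'])
    else:
        T=np.eye(4);o=np.array(c['orientation']); T[:3,:3]=R.from_quat(o).as_matrix() if o.size==4 else o.reshape(3,3); T[:3,3]=c['eye']
    return K,T
def cloud(n,d,tp=None,tr=None):
    K,T=cam(n,tp,tr); v,u=np.mgrid[:480,:640]
    P=np.stack([(u-K[2])/K[0]*d,(v-K[3])/K[1]*d,d],-1)@T[:3,:3].T+T[:3,3]
    P[d==0]=np.nan; return P
def proj(n,X,tp=None,tr=None):
    K,T=cam(n,tp,tr); p=(np.atleast_2d(X)-T[:3,3])@T[:3,:3]; return np.stack([p[:,0]/p[:,2]*K[0]+K[2],p[:,1]/p[:,2]*K[1]+K[3]],-1)
def atz(n,uv,z,tp=None,tr=None):
    K,T=cam(n,tp,tr); uv=np.atleast_2d(uv).astype(float); d=np.stack([(uv[:,0]-K[2])/K[0],(uv[:,1]-K[3])/K[1],np.ones(len(uv))],-1)@T[:3,:3].T
    return T[:3,3]+d*((z-T[2,3])/d[:,2])[:,None]
E
python3 - <<'E'
from h import *
for n in('top','scene'):
    snap(n,n+'0'); print(r.calibration(n))
print(r.calibration('wrist')); print(r.get_state())
E
```

```text
pics
{'fx': 502.2045110088822, 'fy': 502.2045110088822, 'cx': 319.29728092365866, 'cy': 244.68065463182535, 'eye': array([3.79720749e-01, 2.60612449e-04, 1.17703165e+00]), 'orientation': array([-0.70011296,  0.71126227, -0.03822573,  0.04986596])}
{'fx': 485.562361328243, 'fy': 485.562361328243, 'cx': 324.236108154112, 'cy': 237.44388064471698, 'eye': array([1.04446686, 0.5405904 , 0.71496606]), 'orientation': array([ 0.33247437,  0.84704343, -0.38262189, -0.15993348])}
{'fx': 348.14130649804014, 'fy': 348.14130649804014, 'cx': 316.02506929034257, 'cy': 235.23649353639124, 'mount': array([[-6.19319124e-04, -2.97623520e-01,  9.54683119e-01,
        -1.46879072e-01],
       [ 9.99999388e-01, -1.05937996e-03,  3.18453680e-04,
        -1.93591658e-04],
       [ 9.16592859e-04,  9.54682732e-01,  2.97623994e-01,
        -7.59851194e-02],
       [ 0.00000000e+00,  0.00000000e+00,  0.00000000e+00,
         1.00000000e+00]])}
{'clock': 0.1, 'q': array([ 1.18778763,  0.68990926, -0.194512  ,  1.56621501,  0.15731088,
        0.90249312, -0.2150777 ]), 'qd': array([-5.32988670e-04, -2.14316949e-03,  6.75335352e-05, -3.00403228e-03,
       -8.18165436e-04, -7.58477127e-04, -2.10229161e-03]), 'joint_torque': array([-4.16940748e-03, -5.28505325e+01, -1.27173521e+00, -1.53836721e+01,
       -5.26024355e-02,  2.06761033e-03,  1.28465490e-05]), 'tool_pos': array([ 0.25275772, -0.5710041 ,  0.23799098]), 'eef_rot': array([-0.69163531, -0.14688664,  0.69196341, -0.14577913]), 'contact_force': array([ 1.04105678, -0.89321011,  0.04645688]), 'moment': array([-0.04049892, -0.01671003,  0.02238529]), 'opening': 0.9989279130203848}
```

View pics/top0.png

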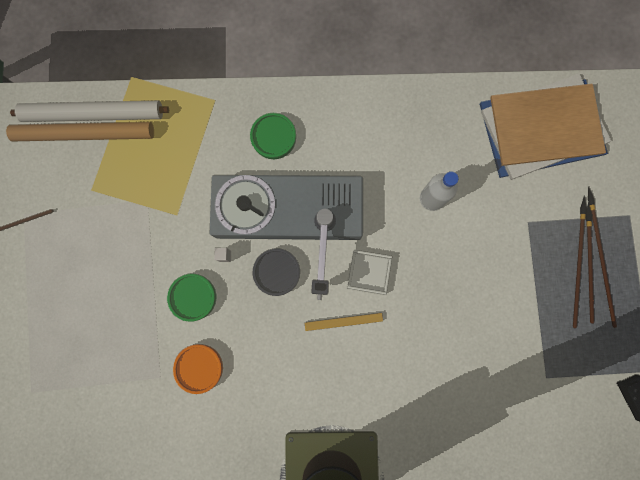

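View pics/scene0.png

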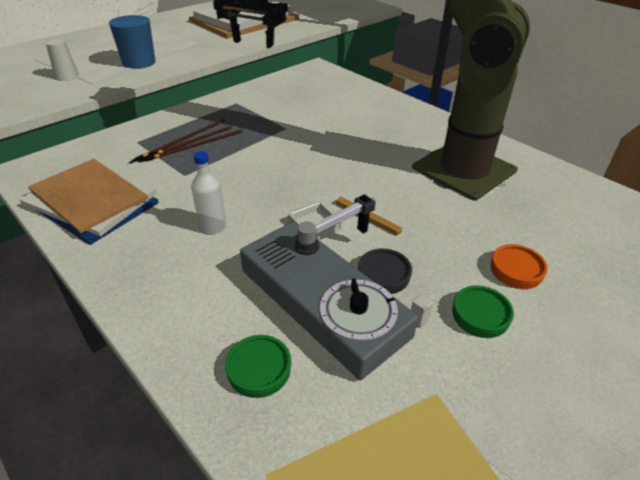

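Run:
```python
from h import *
z=np.load('pics/top0.npz'); p=z['p'];d=z['d']
c=p[155:335,195:405,::-1]; cv2.imwrite('pics/topz.png',cv2.resize(c,None,fx=3.8,fy=3.3,interpolation=cv2.INTER_CUBIC) if 0 else cv2.resize(c,None,fx=3.3,fy=3.3,interpolation=cv2.INTER_CUBIC))
P=cloud('top',d); Z=P[...,2]
print('table z', np.nanmedian(Z[300:330,60:140]))
# housing top
m=(abs(Z-.07)<.006); m[:165]=0;m[245:]=0;m[:,:200]=0;m[:,375:]=0
pts=P[m][:,:2].astype(np.float32); rc=cv2.minAreaRect(pts); print('housing',m.sum(),rc,cv2.boxPoints(rc))
# inkstone
g=p.astype(int).sum(2); 
for nm,zz in(('arm',(.095,.13)),):
    m=(Z>zz[0])&(Z<zz[1]); m[:,:300]=0; m[:,345:]=0; m[:200]=0;m[310:]=0
    print(nm,m.sum()); 
    for v in range(205,300,6):
        u=np.where(m[v])[0]
        if len(u): print(v,u.min(),u.max(),P[v,u].mean(0).round(4))
m=(g<260); m2=np.zeros_like(m); m2[240:300,245:308]=m[240:300,245:308]; m2&=(Z>.012)&(Z<.04)
q=P[m2]; print('stone',m2.sum(),cv2.minEnclosingCircle(q[:,:2].astype(np.float32)),q.mean(0))
```

```text
table z 0.0009864258972842599
housing 8375 ((0.6102779507637024, 0.09161484986543655), (0.34320634603500366, 0.14040374755859375), 88.76042175292969) [[ 0.53638023 -0.07842948]
 [ 0.6767511  -0.08146685]
 [ 0.68417567  0.26165918]
 [ 0.5438048   0.26469654]]
arm 869
211 319 331 [0.5843 0.0035 0.122 ]
217 316 332 [0.5716 0.0058 0.1207]
223 319 331 [0.559  0.0039 0.1181]
229 321 327 [0.5464 0.0062 0.1162]
235 321 326 [0.5337 0.0075 0.1146]
241 320 326 [0.5206 0.0088 0.1157]
247 320 325 [0.5078 0.01   0.1153]
253 319 324 [0.4949 0.0124 0.1159]
259 319 325 [0.4821 0.0115 0.1162]
265 318 324 [0.4694 0.0138 0.1162]
271 318 324 [0.4567 0.014  0.1153]
277 318 323 [0.444  0.0153 0.1159]
283 312 328 [0.4312 0.0164 0.1201]
289 312 328 [0.4185 0.0166 0.1221]
295 317 321 [0.4063 0.0191 0.111 ]
stone 1743 ((0.46369317173957825, 0.11855316162109375), 0.054599881172180176) [0.46367543 0.11892186 0.02219398]
```

View pics/topz.png

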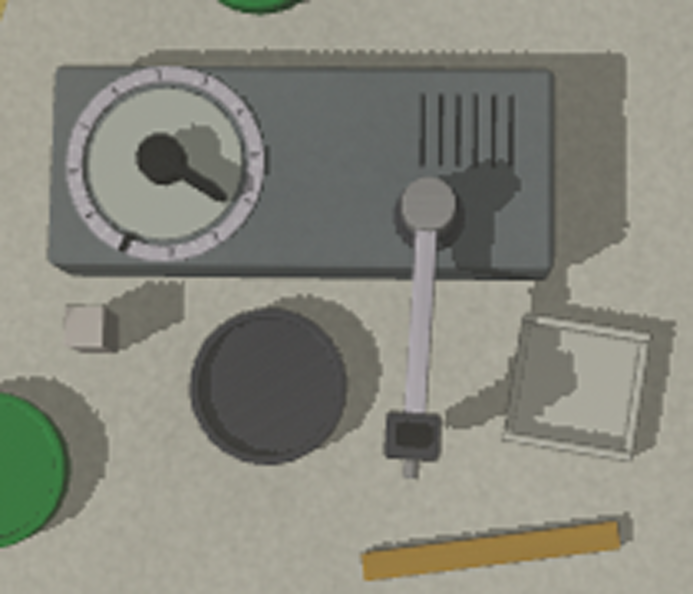

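Run:
```python
from h import *
st=r.get_state(); M=R.from_quat(st['eef_rot']).as_matrix(); print(M.round(3)); print(st['tool_pos'],r.get_state()['clock'])
z=np.load('pics/top0.npz'); p=z['p'];d=z['d'];P=cloud('top',d)
f=lambda a,b:(195+a/3.3-.35,155+b/3.3-.35)
ax98=atz('top',f(161,158),.098)[0]; ax_ring=atz('top',f((67+265)/2,(66+262)/2),.073)[0]
print('axis by hub',ax98,'by ring',ax_ring)
tip=atz('top',f(226,200),.098)[0]; mk=atz('top',f(128,242),.077)[0]; print('tip',tip,'mark',mk)
# dark pointer segmentation
g=p.astype(int).sum(2); m=(g<130); m[:185]=0;m[228:]=0;m[:,:225]=0;m[:,275:]=0
v,u=np.where(m); q=atz('top',np.stack([u,v],-1),.098); 
print(m.sum(),q.min(0),q.max(0)); 
for name,b in(('seal',(205,245,235,265)),('bottle',(418,170,462,212)),('dish',(340,240,400,300))):
    Q=P[b[1]:b[3],b[0]:b[2]].reshape(-1,3); Q=Q[Q[:,2]>.015]; print(name,Q.min(0).round(3),Q.max(0).round(3))
ey=np.array([.0216,1])/np.hypot(1,.0216); ex=np.array([ey[1],-ey[0]])
pv=np.array([.5732,.0058])
for n,a in(('hub',ax98),('ring',ax_ring)):
    w=a[:2]-pv; print(n,w@ex,w@ey)
    for k,t in(('tip',tip),('mark',mk)):
        w=t[:2]-a[:2]; print(k,'timer angle',np.arctan2(w@ey,-(w@ex)),np.hypot(*w))
print(r.get_state()['clock'])
```

```text
[[-0.001  0.405 -0.914]
 [ 0.001 -0.914 -0.405]
 [-1.    -0.002  0.   ]]
[ 0.25275772 -0.5710041   0.23799098] 0.1
axis by hub [0.6111157  0.18216938 0.098     ] by ring [0.61225717 0.18295747 0.073     ]
tip [0.58197787 0.13888011 0.098     ] mark [0.55836294 0.20777038 0.077     ]
6 [0.5825909  0.14136562 0.098     ] [0.5944611  0.18306274 0.098     ]
seal [0.491 0.227 0.015] [0.518 0.257 0.06 ]
bottle [ 0.603 -0.281  0.015] [ 0.665 -0.219  0.195]
dish [ 0.409 -0.146  0.016] [ 0.511 -0.046  0.032]
hub 0.03409816823695162 0.17714703679082788
tip timer angle -0.9999525874028062 0.05218212007129521
mark timer angle 0.43022328458446607 0.058636717217111445
ring 0.03522235321487064 0.17795959485062265
tip timer angle -0.9904737304018085 0.05347569021530384
mark timer angle 0.40987227190093495 0.059331847680896076
0.1
```

```bash
cat >> h.py <<'E'
def ang(q):
    M=R.from_quat(q).as_matrix(); return np.arctan2(M[1,2],M[0,2])
def plan(wps,grip=0.0,start=None):
    """wps: (x,y,z,angle_of_tool_z,nrows); prints rounded rows; assumes tool x down. roll>0 lowers angle"""
    st=r.get_state(); M0=R.from_quat(st['eef_rot']).as_matrix()
    p=np.array(st['tool_pos']); a=ang(st['eef_rot'])
    print('from',p.round(4),'a',round(a,3),'tilt',M0[2,0].round(5)); rows=[]
    ip=p.copy(); ia=a
    for (x,y,z,A,n) in wps:
        A=ia+(A-ia+np.pi)%(2*np.pi)-np.pi
        t=np.array([x,y,z]); s=ip.copy(); sa=ia
        for k in range(1,n+1):
            g=s+(t-s)*k/n; ga=sa+(A-sa)*k/n
            zt=np.array([np.cos(a),np.sin(a),0]); xt=np.array([0,0,-1.]); yt=np.cross(zt,xt)
            d=g-p; row=[grip,round(d@xt,3),round(d@yt,3),round(d@zt,3),round(a-ga,3)]
            p=p+row[1]*xt+row[2]*yt+row[3]*zt; a-=row[4]; rows.append(row)
        ip=t; ia=A
    print('end',p.round(4),round(a,3),len(rows)); print('[%s]'%', '.join('[%s]'%', '.join('%g'%(v+0.) for v in q) for q in rows))
PV=np.array([.5732,.0058]); STONE=np.array([.4637,.1187]); TA=np.array([.612,.1825]); YAW=-.0216
E
python3 - <<'E'
from h import *
th=np.radians(176); b=np.array([np.cos(th),np.sin(th)]); n=np.array([b[1],-b[0]]); 
s=PV+.1*b-n*.055; print(s)
plan([(s[0],s[1],.239,th,11)])
E
```

```text
[ 0.46960699 -0.04209038]
from [ 0.2528 -0.571   0.238 ] a -2.725 tilt -1.0
end [ 0.4701 -0.0421  0.239 ] -3.212 11
[[0, 0, -0.036, -0.037, 0.044], [0, 0, -0.038, -0.036, 0.044], [0, 0, -0.039, -0.035, 0.045], [0, 0, -0.04, -0.032, 0.044], [0, 0, -0.042, -0.031, 0.044], [0, -0.001, -0.044, -0.028, 0.044], [0, 0, -0.044, -0.027, 0.045], [0, 0, -0.046, -0.025, 0.044], [0, 0, -0.047, -0.022, 0.044], [0, 0, -0.047, -0.021, 0.044], [0, 0, -0.049, -0.019, 0.045]]
```

Request:
arm_command:
  plan:
    - [0,0,-0.036,-0.037,0.044]
    - [0,0,-0.038,-0.036,0.044]
    - [0,0,-0.039,-0.035,0.045]
    - [0,0,-0.04,-0.032,0.044]
    - [0,0,-0.042,-0.031,0.044]
    - [0,0,-0.044,-0.028,0.044]
    - [0,0,-0.044,-0.027,0.045]
    - [0,0,-0.046,-0.025,0.044]
    - [0,0,-0.047,-0.022,0.044]
    - [0,0,-0.047,-0.021,0.044]
    - [0,0,-0.049,-0.019,0.045]
  force: 10

```text
clock: 1.48
tool_pos: [0.4707, -0.0411, 0.2386]
eef_rot: [-0.707, 0.025, 0.707, 0.025]
contact_force: [0.2, -1.1, -0.3]
opening: 0.008
```

Run:
```python
from h import *
p,d,st=snap('wrist','w1'); print(st['tool_pos'],ang(st['eef_rot']),st['opening'])
snap('scene','s1')
plan([(.4700,-.042,.087,np.radians(176),5)])
```

```text
[ 0.47073868 -0.04108487  0.2385786 ] 3.069750152844316 0.008477583935916903
from [ 0.4728 -0.0355  0.2385] a 3.082 tilt -0.99999
end [ 0.4704 -0.0423  0.0865] 3.072 5
[[0, 0.03, 0.001, 0, 0.002], [0, 0.031, 0.002, 0.001, 0.002], [0, 0.03, 0.001, 0, 0.002], [0, 0.03, 0.001, 0.001, 0.002], [0, 0.031, 0.002, 0, 0.002]]
```

View pics/w1.png

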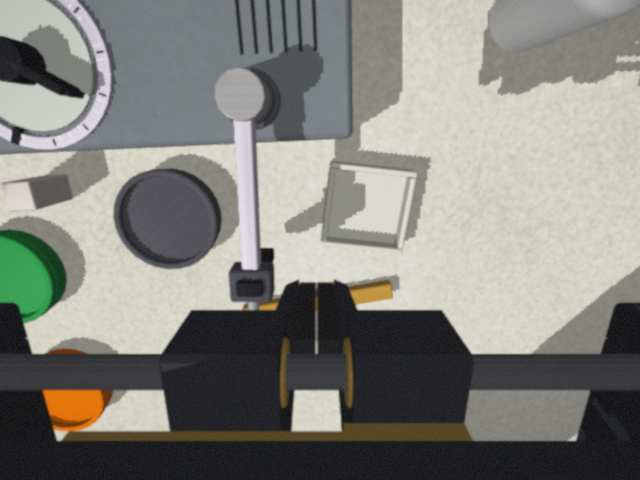

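View pics/s1.png

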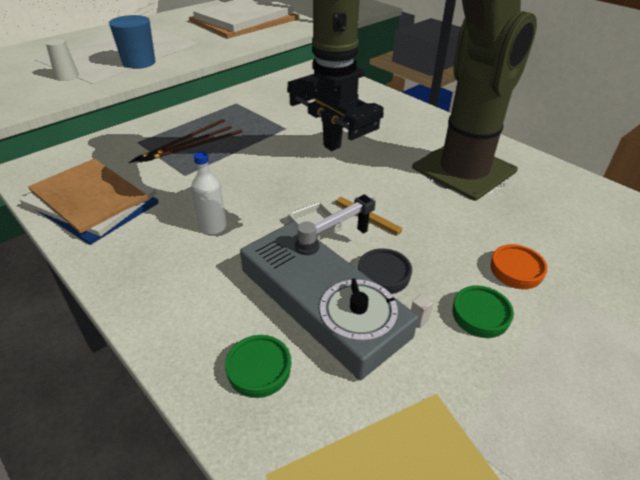

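Request:
arm_command:
  plan:
    - [0,0,0,0,0]
    - [0,0.03,0,0,0]
    - [0,0.04,0,0,0]
    - [0,0.04,0,0,0]
    - [0,0.03,0,0,0]
    - [0,0.012,0,0,0]
    - [0,0,0,0,0]
    - [0,0,0,0,0]

```text
clock: 2.58
tool_pos: [0.471, -0.0431, 0.0877]
eef_rot: [0.707, -0.025, -0.706, -0.025]
contact_force: [-0.4, 0.1, 0.5]
opening: 0.001
```

```bash
cat >> h.py <<'E'
def arm(thd,off,z=.087,n=1,rad=.1):
    th=np.radians(thd); b=np.array([np.cos(th),np.sin(th)]); nn=np.array([b[1],-b[0]]); s=PV+rad*b-nn*off
    return (s[0],s[1],z,th,n)
E
python3 - <<'E'
from h import *
plan([arm(176,.028,n=3)]+[arm(t,.026) for t in(173,169,165,161,157,153,149,145,141)])
E
```

```text
from [ 0.471  -0.0431  0.0877] a 3.071 tilt -1.0
end [0.4798 0.0487 0.0867] 2.461 12
[[0, 0, -0.009, 0, 0], [0, 0, -0.01, 0.001, -0.001], [0, 0.001, -0.009, 0, 0], [0, 0, -0.007, 0.002, 0.052], [0, 0, -0.007, 0.001, 0.07], [0, 0, -0.007, 0.002, 0.07], [0, 0, -0.007, 0.001, 0.07], [0, 0, -0.007, 0.002, 0.069], [0, 0, -0.007, 0.002, 0.07], [0, 0, -0.007, 0.001, 0.07], [0, 0, -0.007, 0.002, 0.07], [0, 0, -0.008, 0.001, 0.07]]
```

Request:
arm_command:
  plan:
    - [0,0,-0.009,0,0]
    - [0,0,-0.01,0,0]
    - [0,0,-0.009,0,0]
    - [0,0,-0.007,0.002,0.052]
    - [0,0,-0.007,0.001,0.07]
    - [0,0,-0.007,0.002,0.07]
    - [0,0,-0.007,0.001,0.07]
    - [0,0,-0.007,0.002,0.07]
    - [0,0,-0.007,0.002,0.07]
    - [0,0,-0.007,0.001,0.07]
    - [0,0,-0.007,0.002,0.07]
    - [0,0,-0.008,0.001,0.07]

```text
clock: 4.08
tool_pos: [0.4794, 0.0489, 0.0866]
eef_rot: [-0.665, 0.239, 0.666, 0.238]
contact_force: [-2.0, -1.6, 0.3]
opening: -0.0
```

Run:
```python
from h import *
p,d,st=snap('wrist','w2'); print(st['clock'],st['tool_pos'],np.degrees(ang(st['eef_rot'])),st['contact_force'])
s=r.get_state(); np.savez('pics/w2s.npz',tp=s['tool_pos'],tr=s['eef_rot'])
snap('top','t2')
z=np.load('pics/t2.npz'); c=z['p'][155:335,195:405,::-1]; cv2.imwrite('pics/t2z.png',cv2.resize(c,None,fx=3.3,fy=3.3,interpolation=cv2.INTER_CUBIC))
```

```text
4.075 [0.47941172 0.04894951 0.08664346] 140.64123351369142 [-2.00973177 -1.64360742  0.29091079]
```

View pics/w2.png

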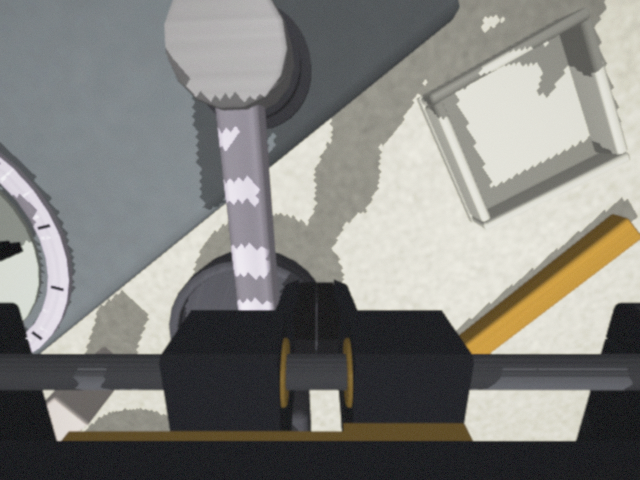

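View pics/t2z.png

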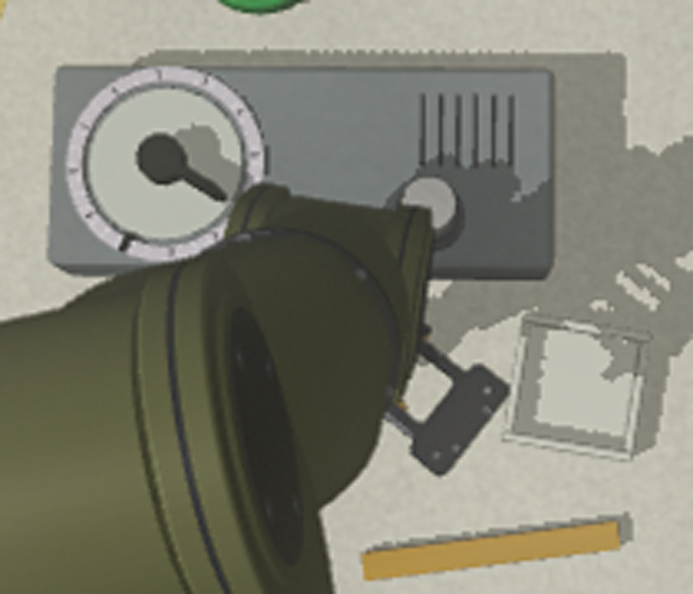

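```bash
cat >> h.py <<'E'
def barang(f):
    z=np.load('pics/%s.npz'%f); P=cloud('wrist',z['d'],z['tp'],z['tr']); Z=P[...,2]
    m=(Z>.108)&(Z<.119); rel=P[...,:2]-PV; rr=np.hypot(rel[...,0],rel[...,1]); m&=(rr>.03)&(rr<.09)
    q=rel[m]; a=np.unwrap(np.arctan2(q[:,1],q[:,0])); 
    return m.sum(),np.degrees(np.median(a)),np.degrees(np.percentile(a,[5,95]))
E
python3 - <<'E'
from h import *
print(barang('w1'),barang('w2')); s=r.get_state(); print(s['tool_pos'],s['contact_force'])
z=np.load('pics/w1.npz'); P=cloud('wrist',z['d'],z['tp'],z['tr'])
m=(abs(P[...,2]-.122)<.004)&(P[...,0]>.54); print('hub',cv2.minEnclosingCircle(P[m][:,:2].astype(np.float32)))
g=z['p'].astype(int).sum(2); m=(g<260)&(P[...,2]>.012)&(P[...,2]<.035); n=np.zeros_like(m); n[160:275,105:225]=m[160:275,105:225]
print('stone',cv2.minEnclosingCircle(P[n][:,:2].astype(np.float32)))
# dial in w1
for k in range(0): pass
E
```

```text
(np.int64(1533), np.float64(-182.405033880068), array([-189.64551928, -173.94859629])) (np.int64(6833), np.float64(144.68284763168919), array([137.34872323, 153.22483795]))
[0.48013387 0.05006478 0.08663034] [-0.47049439 -0.23459373 -0.3290186 ]
hub ((0.5883502960205078, -0.12307335436344147), 0.14609062671661377)
stone ((0.46377745270729065, 0.1171073466539383), 0.05386318638920784)
```

Run:
```python
from h import *
plan([arm(140,.018,n=2),arm(136,.018,n=2),arm(134.5,.018,n=1)])
```

```text
from [0.4801 0.0501 0.0866] a 2.459 tilt -1.0
end [0.4904 0.065  0.0866] 2.347 5
[[0, 0, -0.004, 0, 0.008], [0, 0, -0.004, 0, 0.008], [0, 0, -0.003, 0.001, 0.035], [0, 0, -0.004, 0, 0.034], [0, 0, -0.003, 0.001, 0.027]]
```

Request:
arm_command:
  plan:
    - [0,0,-0.004,0,0.008]
    - [0,0,-0.004,0,0.008]
    - [0,0,-0.003,0.001,0.035]
    - [0,0,-0.004,0,0.034]
    - [0,0,-0.003,0.001,0.027]
    - [0,0,0,0,0]
    - [0,0,0,0,0]

```text
clock: 5.05
tool_pos: [0.4912, 0.0642, 0.0868]
eef_rot: [0.653, -0.273, -0.652, -0.274]
contact_force: [-0.9, -0.0, -0.3]
opening: 0.005
```

Run:
```python
from h import *
p,d,st=snap('wrist','w3'); print(st['clock'],st['tool_pos'],np.degrees(ang(st['eef_rot'])),st['contact_force'])
print(barang('w3'))
```

```text
5.05 [0.49122496 0.06416514 0.08683674] 134.50810322675724 [-0.85107372 -0.02851774 -0.26468522]
(np.int64(6739), np.float64(133.19282711336842), array([125.83936998, 141.4189699 ]))
```

View pics/w3.png

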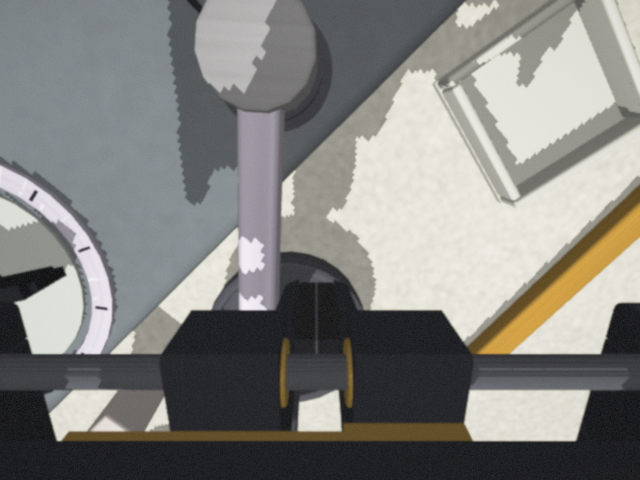

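Request:
arm_command:
  plan:
    - [0,0,0.015,0,0]
    - [0,0,0.025,0,0]
    - [0,-0.04,0,0,0]
    - [0,-0.05,0,0,0]
    - [0,-0.05,0,0,0]
    - [0,0,0,0,0]
    - [0,0,0,0,0]

```text
clock: 5.98
tool_pos: [0.4611, 0.0357, 0.2262]
eef_rot: [-0.652, 0.274, 0.652, 0.273]
contact_force: [-0.1, -0.2, -0.0]
opening: 0.008
```

```bash
cat >> h.py <<'E'
def tim(thd,off,z=.084,n=1,rad=.037):
    th=np.radians(thd); b=np.array([np.cos(th),np.sin(th)]); nn=np.array([b[1],-b[0]]); s=TA+rad*b-nn*off
    return (s[0],s[1],z,th,n)
E
python3 - <<'E'
from h import *
p,d,st=snap('wrist','w4'); print(st['clock'],st['tool_pos'],np.degrees(ang(st['eef_rot'])),st['q'])
print(barang('w4'))
plan([tim(236,.05,z=.2,n=11)])
E
```

```text
5.975 [0.46108121 0.03571987 0.22621452] 134.47579416538238 [-0.39805668  0.52727568  0.34175338  2.06936672 -0.30670931  0.59325897
 -2.20823849]
(np.int64(1714), np.float64(133.73065789646722), array([126.49120507, 142.23003338]))
from [0.4608 0.0358 0.2257] a 2.347 tilt -1.0
end [0.6322 0.1239 0.1997] 4.119 11
[[0, 0.002, -0.017, -0.005, -0.161], [0, 0.003, -0.015, -0.008, -0.161], [0, 0.002, -0.015, -0.01, -0.161], [0, 0.002, -0.012, -0.013, -0.161], [0, 0.003, -0.01, -0.014, -0.161], [0, 0.002, -0.008, -0.016, -0.161], [0, 0.002, -0.005, -0.017, -0.162], [0, 0.003, -0.003, -0.017, -0.161], [0, 0.002, 0, -0.018, -0.161], [0, 0.002, 0.004, -0.017, -0.161], [0, 0.003, 0.005, -0.016, -0.161]]
```

View pics/w4.png

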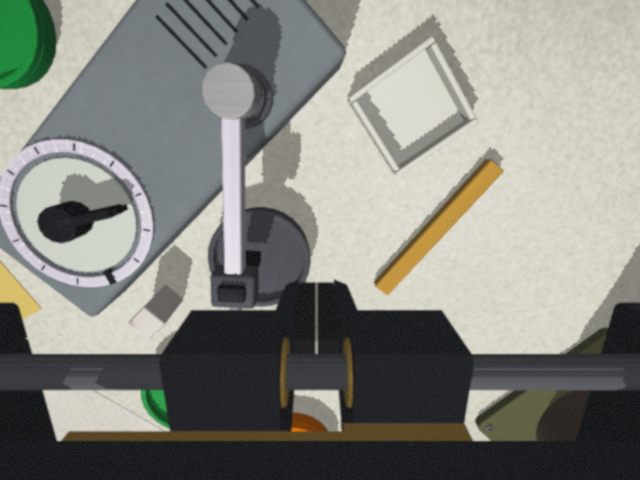

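Run:
```python
from h import *
z=np.load('pics/w4.npz'); tp,tr=z['tp'],z['tr']
f=lambda uv,h:atz('wrist',uv,h,tp,tr)[0].round(4)
print('hub',f((66,221),.098),'tip',f((125,207),.098),'mark',f((112,277),.077),'clamp',f((233,291),.124))
```

```text
hub [0.6083 0.1758 0.098 ] tip [0.5807 0.1324 0.098 ] mark [0.5558 0.2072 0.077 ] clamp [0.4742 0.1145 0.124 ]
```

Request:
arm_command:
  plan:
    - [0,0.002,-0.017,-0.005,-0.161]
    - [0,0.003,-0.015,-0.008,-0.161]
    - [0,0.002,-0.015,-0.01,-0.161]
    - [0,0.002,-0.012,-0.013,-0.161]
    - [0,0.003,-0.01,-0.014,-0.161]
    - [0,0.002,-0.008,-0.016,-0.161]
    - [0,0.002,-0.005,-0.017,-0.162]
    - [0,0.003,-0.003,-0.017,-0.161]
    - [0,0.002,0,-0.018,-0.161]
    - [0,0.002,0.004,-0.017,-0.161]
    - [0,0.003,0.005,-0.016,-0.161]
    - [0,0,0,0,0]

```text
clock: 7.52
tool_pos: [0.6326, 0.1244, 0.1982]
eef_rot: [-0.624, -0.333, 0.625, -0.331]
contact_force: [-0.7, -0.1, -0.0]
opening: 0.007
```

Run:
```python
from h import *
p,d,st=snap('wrist','w5'); print(st['clock'],st['tool_pos'],np.degrees(ang(st['eef_rot'])),st['q'])
print(proj('wrist',[[*TA,.098],[.5584,.2078,.077],[.582,.139,.098]],st['tool_pos'],st['eef_rot']))
```

```text
7.525 [0.6326146  0.1243907  0.19822851] -124.05189983533528 [-0.16828441  0.76317691 -0.18013538  1.53893821  0.16178301  0.85726941
 -1.00025543]
[[247.73677153 184.83942332]
 [178.27936366 192.13894805]
 [251.23693175 254.45891824]]
```

View pics/w5.png

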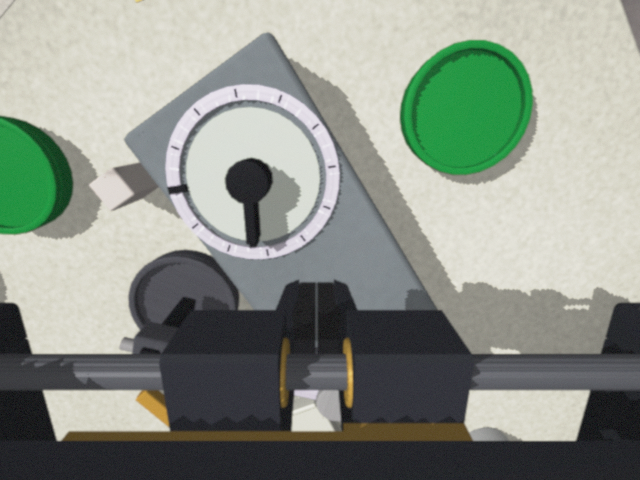

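Request:
arm_command:
  plan:
    - [0,0.03,0,0,0]
    - [0,0.04,0,0,0]
    - [0,0.03,0,0,0]
    - [0,0.014,0,0,0]
    - [0,0,0,0,0]
    - [0,0,0,0,0]

```text
clock: 8.32
tool_pos: [0.6341, 0.1243, 0.0879]
eef_rot: [0.625, 0.332, -0.624, 0.332]
contact_force: [0.7, -0.3, -0.0]
opening: 0.006
```

Run:
```python
from h import *
st=r.get_state(); print(st['clock'],st['tool_pos'],st['contact_force'])
plan([tim(236,.03,n=3)]+[tim(236,.022,n=2)]+[tim(t,.020) for t in(231,226,220,214,208,202,196)])
```

```text
8.325 [0.63406234 0.12431129 0.08792469] [ 0.66905852 -0.30354679 -0.01090364]
from [0.6341 0.1243 0.0879] a -2.165 tilt -1.0
end [0.582  0.1528 0.0839] -2.863 12
[[0, 0.001, -0.007, 0, 0], [0, 0.002, -0.007, 0.001, 0], [0, 0.001, -0.007, 0, 0], [0, 0, -0.004, 0, 0], [0, 0, -0.004, 0, 0], [0, 0, -0.005, 0.002, 0.087], [0, 0, -0.003, 0.001, 0.087], [0, 0, -0.004, 0.002, 0.105], [0, 0, -0.004, 0.002, 0.105], [0, 0, -0.004, 0.002, 0.104], [0, 0, -0.004, 0.002, 0.105], [0, 0, -0.004, 0.002, 0.105]]
```

Request:
arm_command:
  plan:
    - [0,0,-0.007,0,0]
    - [0,0.001,-0.007,0,0]
    - [0,0.001,-0.007,0,0]
    - [0,0,-0.004,0,0]
    - [0,0,-0.004,0,0]
    - [0,0,-0.005,0.002,0.087]
    - [0,0,-0.003,0.001,0.087]
    - [0,0,-0.004,0.002,0.105]
    - [0,0,-0.004,0.002,0.105]
    - [0,0,-0.004,0.002,0.104]
    - [0,0,-0.004,0.002,0.105]
    - [0,0,-0.004,0.002,0.105]

```text
clock: 9.82
tool_pos: [0.582, 0.1529, 0.0848]
eef_rot: [0.701, 0.097, -0.7, 0.097]
contact_force: [0.2, -0.2, -0.2]
opening: 0.001
```

Run:
```python
from h import *
p,d,st=snap('wrist','w6'); print(st['clock'],st['tool_pos'],np.degrees(ang(st['eef_rot'])),st['contact_force'])
```

```text
9.825 [0.58199692 0.15285197 0.08479266] -164.21035104015328 [ 0.18108716 -0.21020002 -0.1695047 ]
```

View pics/w6.png

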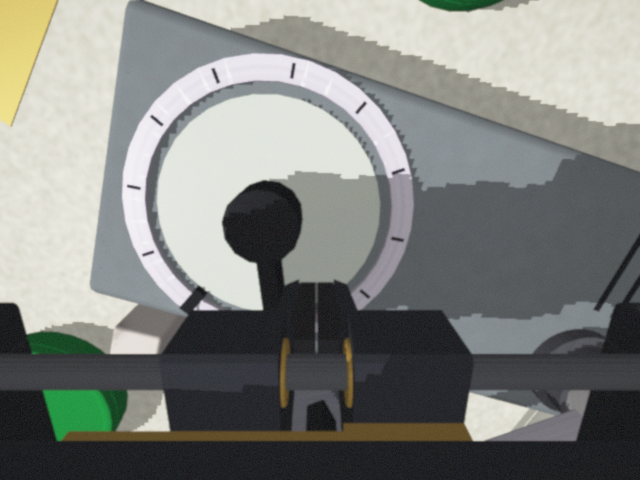

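Run:
```python
from h import *
z=np.load('pics/w6.npz'); tp,tr=z['tp'],z['tr']; P=cloud('wrist',z['d'],tp,tr); p=z['p']
g=p.astype(int).sum(2)
# hub top & fin by depth
m=(abs(P[...,2]-.098)<.004)&(g<200); m[300:]=0; m[:,:200]=0; m[:,300:]=0
q=P[m][:,:2]; c0=q[:,0]; 
hub=m.copy(); hub[258:]=0; (c,rad)=cv2.minEnclosingCircle(P[hub][:,:2].astype(np.float32)); print('hub top',c,rad,m.sum())
fin=m.copy(); fin[:262]=0; print('fin',P[fin].mean(0), fin.sum())
# ring: bright pixels at z~.073
rm=(abs(P[...,2]-.0725)<.004)&(p.min(2)>200)&(p[...,2].astype(int)>p[...,1]); q=P[rm][:,:2]
A=np.c_[2*q,np.ones(len(q))]
w=np.ones(len(q),bool)
for _ in range(8):
    s=np.linalg.lstsq(A[w],(q[w]**2).sum(1),rcond=None)[0]; rr=np.hypot(*(q-s[:2]).T); w=(rr>.055)&(rr<.069)
print('ring',s[:2],np.sqrt(s[2]+s[:2]@s[:2]),w.sum())
mk=atz('wrist',(194,298),.078,tp,tr)[0]; print('mark',mk)
for nm,a in(('hub',np.array(c)),('ring',s[:2])):
    w=mk[:2]-a; f=P[fin].mean(0)[:2]-a
    print(nm,'mark ang',np.degrees(np.arctan2(w[1],w[0]))%360,np.hypot(*w),'fin',np.degrees(np.arctan2(f[1],f[0]))%360)
```

```text
hub top (0.6127105951309204, 0.18403542041778564) 0.015705591067671776 5396
fin [0.59046563 0.17400219 0.0986087 ] 882
ring [0.61257984 0.18493498] 0.061932298923453546 11588
mark [0.5618741  0.20924454 0.078     ]
hub mark ang 153.6238194987817 0.05674371284744943 fin 204.2769735032819
ring mark ang 154.3858148302934 0.05623189915318154 fin 206.30680054805563
```

```bash
sed -i 's/TA=np.array(\[.612,.1825\])/TA=np.array([.6126,.184])/' h.py
python3 - <<'E'
from h import *
plan([tim(200,.015,rad=.039)]+[tim(t,.015,rad=.038) for t in(194,188,182,176,171,166,161,158)])
E
```

```text
from [0.5814 0.1537 0.0848] a -2.868 tilt -1.0
end [0.572  0.1842 0.0838] -3.526 9
[[0, 0.001, -0.003, 0, -0.075], [0, 0, -0.004, 0, 0.104], [0, 0, -0.004, 0.001, 0.105], [0, 0, -0.004, 0.002, 0.105], [0, 0, -0.004, 0.001, 0.104], [0, 0, -0.003, 0.001, 0.088], [0, 0, -0.004, 0.001, 0.087], [0, 0, -0.003, 0.001, 0.087], [0, 0, -0.002, 0.001, 0.053]]
```

Request:
arm_command:
  plan:
    - [0,0,-0.003,0,-0.075]
    - [0,0,-0.004,0,0.104]
    - [0,0,-0.004,0.001,0.105]
    - [0,0,-0.004,0.002,0.105]
    - [0,0,-0.004,0.001,0.104]
    - [0,0,-0.003,0.001,0.088]
    - [0,0,-0.004,0.001,0.087]
    - [0,0,-0.003,0.001,0.087]
    - [0,0,-0.002,0.001,0.053]
    - [0,0,0,0,0]
    - [0,0,0,0,0]

```text
clock: 11.25
tool_pos: [0.5719, 0.1838, 0.0846]
eef_rot: [-0.694, 0.133, 0.695, 0.132]
contact_force: [-0.9, -0.9, -0.7]
opening: 0.006
```

```bash
cat > look.py <<'E'
from h import *
import sys
f=sys.argv[1]
p,d,st=snap('wrist',f); print(st['clock'],st['tool_pos'],np.degrees(ang(st['eef_rot'])),st['contact_force'])
P=cloud('wrist',d,st['tool_pos'],st['eef_rot']); g=p.astype(int).sum(2)
rel=P[...,:2]-TA; rr=np.hypot(rel[...,0],rel[...,1]); aa=np.degrees(np.arctan2(rel[...,1],rel[...,0]))%360
v,u=np.mgrid[:480,:640]
ok=(v<305)
fin=ok&(abs(P[...,2]-.098)<.004)&(g<200)&(rr>.018)&(rr<.05)&(aa>130)&(aa<260)
mk=ok&(abs(P[...,2]-.077)<.006)&(g<250)&(rr>.057)&(rr<.069)&(aa>130)&(aa<180)
print('fin',fin.sum(),np.median(aa[fin]) if fin.any() else None,'maxr',rr[fin].max() if fin.any() else 0,'mark',mk.sum(),np.median(aa[mk]) if mk.any() else None)
E
python3 look.py w7
```

```text
11.25 [0.57186954 0.18376526 0.08458071] 158.39294839994758 [-0.88049386 -0.94076424 -0.65176947]
fin 1148 162.92315788802352 maxr 0.04117626629191672 mark 0 None
```

View pics/w7.png

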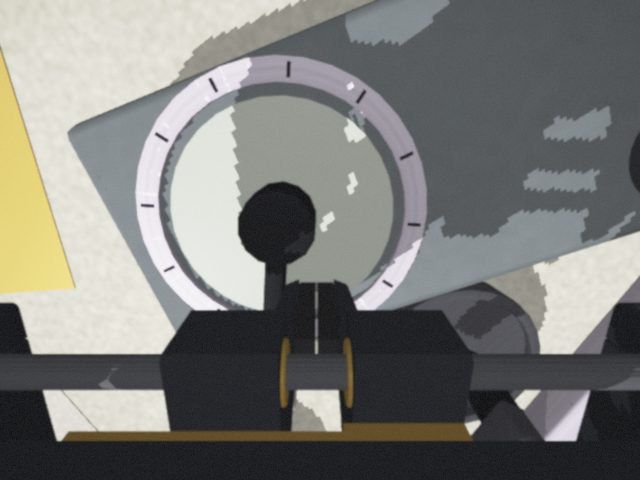

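Request:
arm_command:
  plan:
    - [0,0,-0.002,0,0.03]
    - [0,0,-0.001,0,0.02]
    - [0,0,0,0,0]
    - [0,0,0.01,0,0]
    - [0,0,0.02,0,0]
    - [0,-0.04,0,0,0]
    - [0,-0.05,0,0,0]
    - [0,-0.03,0,0,0]
    - [0,0,0,0,0]
    - [0,0,0,0,0]

```text
clock: 12.55
tool_pos: [0.5605, 0.1591, 0.2042]
eef_rot: [-0.691, 0.15, 0.691, 0.15]
contact_force: [0.2, 1.3, -0.1]
opening: 0.005
```

```bash
python3 look.py w8
```

```text
12.55 [0.5605112  0.15910862 0.20418717] 155.45249667379898 [ 0.19556648  1.26660769 -0.11164105]
fin 378 149.48321910154488 maxr 0.04922142080397701 mark 56 154.2715121170248
```

View pics/w8.png

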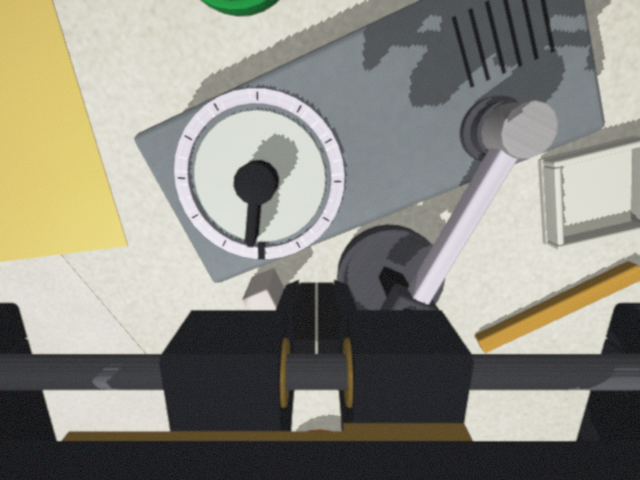

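```bash
python3 look.py w9
python3 - <<'E'
from h import *
z=np.load('pics/w9.npz'); tp,tr=z['tp'],z['tr']; p=z['p']
c=p[80:270,165:355,::-1]; cv2.imwrite('pics/w9z.png',cv2.resize(c,None,fx=3,fy=3,interpolation=cv2.INTER_CUBIC))
E
```

```text
12.6 [0.56017341 0.15907202 0.20367478] 155.45628683867233 [0.17459547 0.000897   0.285522  ]
fin 379 149.4967681458305 maxr 0.04927820769933829 mark 57 154.55704155688767
```

View pics/w9z.png

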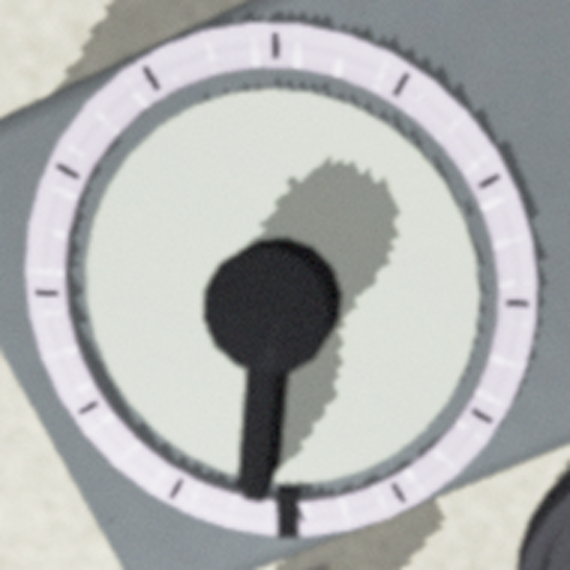

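Run:
```python
from h import *
z=np.load('pics/w9.npz'); tp,tr=z['tp'],z['tr']; P=cloud('wrist',z['d'],tp,tr); p=z['p']; g=p.astype(int).sum(2)
f=lambda a,b,h:atz('wrist',(165+a/3-.33,80+b/3-.33),h,tp,tr)[0][:2]
A=lambda w:(np.degrees(np.arctan2(w[1],w[0]))%360,np.hypot(*w))
hub=f(268,305,.098); rc=f(282.5,280,.073); print(hub,rc)
print('fin',A(f(255,490,.098)-hub),A(f(255,490,.098)-rc),'mark',A(f(288,510,.077)-rc),A(f(288,510,.077)-hub))
# fin top line by depth
m=(abs(P[...,2]-.098)<.003)&(g<150); q=P[m][:,:2]; rr=np.hypot(*(q-hub).T)
q2=q[(rr>.022)&(rr<.047)]; c=q2.mean(0); _,_,V=np.linalg.svd(q2-c); v=V[0]*(1 if V[0]@(c-hub)>0 else -1); print('fin line',A(v),A(c-hub), len(q2))
```

```text
[0.61346271 0.18317082] [0.61613333 0.18221874]
fin (np.float64(148.36745107143406), np.float64(0.04749462797328772)) (np.float64(149.03993876623883), np.float64(0.050271267264861266)) mark (np.float64(154.55497298814583), np.float64(0.06291397374067292)) (np.float64(154.2806796083109), np.float64(0.06009404623393539))
fin line (np.float64(146.6392697668566), np.float64(1.0)) (np.float64(149.71027591547517), np.float64(0.03409374523511463)) 266
```

Run:
```python
from h import *
snap('top','t9'); z=np.load('pics/t9.npz'); c=z['p'][155:335,195:405,::-1]; cv2.imwrite('pics/t9z.png',cv2.resize(c,None,fx=3.3,fy=3.3,interpolation=cv2.INTER_CUBIC))
```

```text
(no output)
```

View pics/t9z.png

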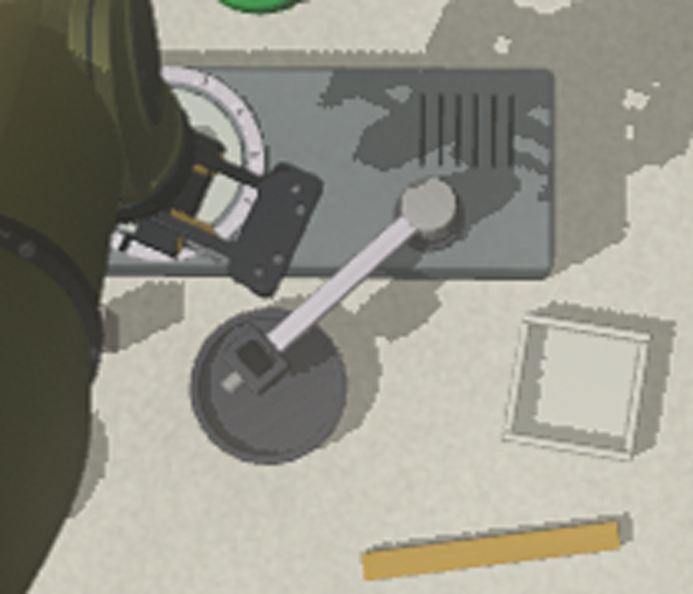

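Run:
```python
from h import *
a=np.array([195+255/3.3-.35,155+358/3.3-.35]); s=atz('top',a,.124)[0]; print('stick top',s, np.hypot(*(s[:2]-STONE)))
b=np.array([195+268.5/3.3-.35,155+385/3.3-.35]); print('stone now',atz('top',b,.028)[0])
plan([tim(151,-.048,z=.2,n=3),tim(151,-.048,z=.084,n=4)])
```

```text
stick top [0.47432312 0.11706595 0.124     ] 0.010748056024868537
stone now [0.46396084 0.11836863 0.028     ]
from [0.56   0.1591 0.2035] a 2.713 tilt -1.0
end [0.6035 0.2436 0.0845] 2.635 7
[[0, 0.001, -0.032, -0.001, 0.026], [0, 0.001, -0.031, -0.001, 0.026], [0, 0.001, -0.032, 0, 0.026], [0, 0.029, 0, 0, 0], [0, 0.029, 0, 0, 0], [0, 0.029, 0, 0, 0], [0, 0.029, 0, 0, 0]]
```

Request:
arm_command:
  plan:
    - [0,0,-0.032,-0.001,0.026]
    - [0,0.001,-0.031,-0.001,0.026]
    - [0,0.001,-0.032,0,0.026]
    - [0,0,0,0,0]
    - [0,0.029,0,0,0]
    - [0,0.03,0,0,0]
    - [0,0.03,0,0,0]
    - [0,0.028,0,0,0]
    - [0,0,0,0,0]
    - [0,0,0,0,0]

```text
clock: 13.95
tool_pos: [0.6048, 0.2432, 0.0865]
eef_rot: [0.685, -0.177, -0.684, -0.177]
contact_force: [0.1, 0.1, 0.3]
opening: 0.007
```

```bash
python3 look.py w10
python3 - <<'E'
from h import *
plan([tim(152,-.019,n=6)])
E
```

```text
13.95 [0.60475444 0.24315394 0.08647739] 150.9584866296462 [0.1422583  0.09132643 0.33900715]
fin 632 144.47104814458515 maxr 0.035203341512656985 mark 0 None
from [0.6051 0.2435 0.0869] a 2.635 tilt -1.0
end [0.589  0.2181 0.0839] 2.653 6
[[0, 0, 0.005, 0, -0.003], [0, 0.001, 0.005, 0.001, -0.003], [0, 0, 0.005, 0, -0.003], [0, 0.001, 0.005, 0, -0.003], [0, 0, 0.005, 0.001, -0.003], [0, 0.001, 0.005, 0, -0.003]]
```

View pics/w10.png

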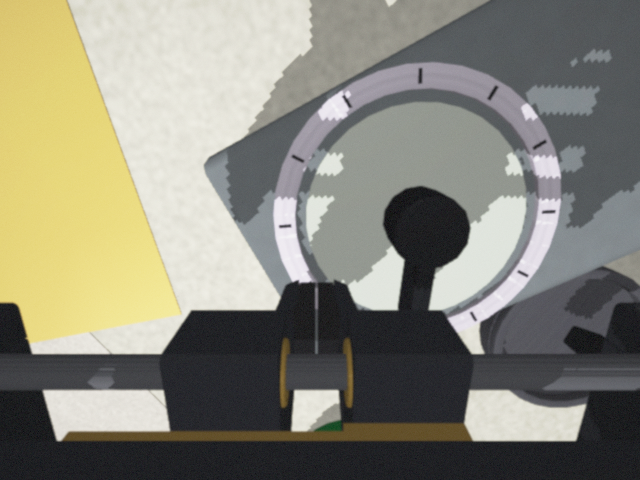

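Request:
arm_command:
  plan:
    - [0,0,0.005,0,-0.003]
    - [0,0.001,0.005,0.001,-0.003]
    - [0,0,0.005,0,-0.003]
    - [0,0,0.005,0,-0.003]
    - [0,0,0.005,0.001,-0.003]
    - [0,0,0.004,0,-0.003]
    - [0,0,0,0,0]
    - [0,0,0,0,0]

```text
clock: 15.0
tool_pos: [0.5887, 0.2192, 0.0847]
eef_rot: [0.686, -0.171, -0.686, -0.171]
contact_force: [0.1, -0.0, 0.2]
opening: 0.008
```

```bash
python3 look.py w11
```

```text
15.0 [0.58867086 0.21922659 0.08468788] 152.03450632568757 [ 0.08048419 -0.01002736  0.15491158]
fin 756 148.96357370209375 maxr 0.03385338095155323 mark 0 None
```

View pics/w11.png

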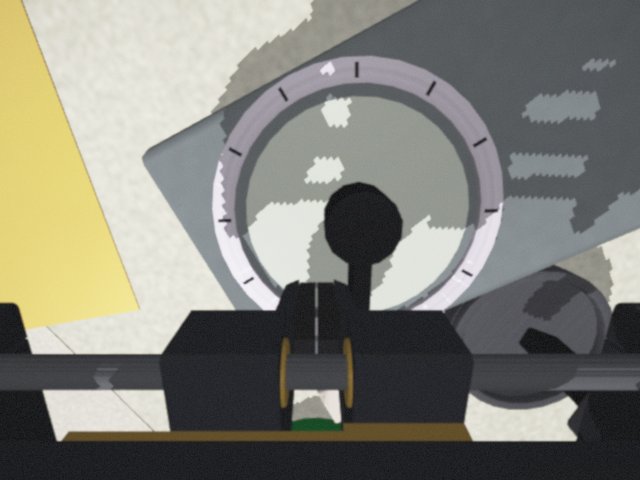

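Request:
arm_command:
  plan:
    - [0,0,0.002,0,-0.01]
    - [0,0,0.0015,0,-0.01]
    - [0,0,0,0,0]
    - [0,0,0,0,0]
    - [0,0,-0.008,0,0]
    - [0,0,-0.02,0,0]
    - [0,-0.04,0,0,0]
    - [0,-0.05,0,0,0]
    - [0,-0.03,-0.02,0,0]
    - [0,0,0,0,0]
    - [0,0,0,0,0]

```text
clock: 16.42
tool_pos: [0.6077, 0.2583, 0.2035]
eef_rot: [-0.687, 0.165, 0.688, 0.163]
contact_force: [0.1, -0.4, -1.1]
opening: 0.005
```

```bash
python3 look.py w12
python3 - <<'E'
from h import *
p=np.load('pics/w12.npz')['p'];c=p[60:310,220:540,::-1]; cv2.imwrite('pics/w12z.png',cv2.resize(c,None,fx=2.4,fy=2.4,interpolation=cv2.INTER_CUBIC))
E
```

```text
16.425 [0.6077125  0.25833882 0.20348808] 153.16170984870172 [ 0.08397614 -0.44670788 -1.06296724]
fin 394 155.31746650534853 maxr 0.0496225643985842 mark 65 153.9390549729808
```

View pics/w12z.png

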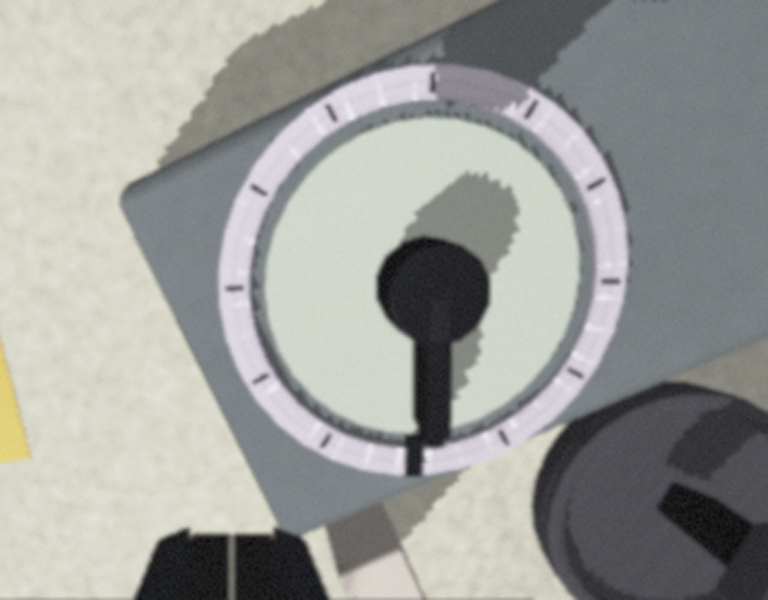

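Request:
arm_command:
  plan:
    - [0,-0.04,0,0,0]
    - [0,-0.04,0,0,0]
    - [0,0,-0.05,0.02,0]
    - [0,0,-0.06,0.02,0]
    - [0,0,-0.06,0.02,0]
    - [0,0,-0.06,0.02,0]
    - [0,0,-0.05,0.02,0]
    - [0,0,0,0,0]
    - [0,0,0,0,0]

```text
clock: 17.6
tool_pos: [0.6464, 0.5474, 0.2823]
eef_rot: [-0.687, 0.167, 0.688, 0.164]
contact_force: [0.2, 0.2, -0.3]
opening: 0.005
```

Run:
```python
from h import *
_,_,st=snap('top','t13'); print(st['clock'],st['tool_pos']); z=np.load('pics/t13.npz'); c=z['p'][155:335,195:405,::-1]; cv2.imwrite('pics/t13z.png',cv2.resize(c,None,fx=3.3,fy=3.3,interpolation=cv2.INTER_CUBIC))
```

```text
17.6 [0.64642066 0.54739419 0.28227688]
```

View pics/t13z.png

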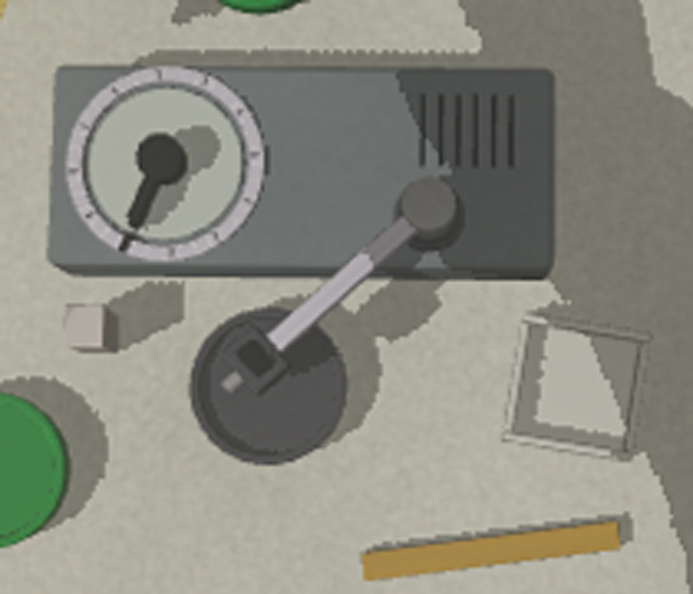

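Run:
```python
from h import *
print(r.finish_job())
```

```text
the job is handed in; nothing more can be done
None
```

I pushed the swing arm round with the shut fingers until the ink stick hung over the round inkstone, then pushed the timer pointer round to the bold mark. The job was handed in at about 17.6 s; no verdict was reported.

**Ink stick:** the measured bar angle puts its lower end about 7.5 mm from the inkstone's centre. The clamp position in the top picture gives about 11 mm. Both are inside the 20 mm limit.

**Timer pointer:** the first push went about 6° past the mark (roughly 5 mm, still within 8 mm), so I nudged it back from the other side. The last wrist picture puts it 1–2° (1–2 mm) from the mark, and the last top picture shows it pointing at the mark.

**Other objects:** in the last top picture the inkstone, dish, seal and paperweight look unmoved. I did not measure their shift, except that the inkstone read within 1 mm partway through. That zoomed picture leaves out the bottle, so I did not recheck it, though the arm stayed well clear of it.

**Arm and grinder:** the force readings I took after each move were only a few newtons. I did not measure the swing arm's height on its post. The robot was well clear of everything when I handed in.

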